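# Park the cordless blender handle on its angled charging cradle

### The arm

A 6-joint arm with a two-finger parallel gripper is mounted at the origin on the work surface. World frame = base frame: x ahead of the robot, y to its left, z up, the work surface at z = 0. Lengths are in mm, angles in rad, forces in N, time in s.
With the tool pointing down it reaches from about 275 to 750 mm from the base axis. Payload 10.2 kg.
Tool frame: the origin (TCP) lies where the fingers leave the gripper's body, on its centre line; the fingertips stand 64 mm ahead of it and the grasp point (between the pads) lies 45 mm ahead of it; x points along the fingers, y is the direction in which the jaws open and shut, and the axes are right-handed (so a half turn about x gives the same grasp; the last joint's range is limited). The gripper opens to 88 mm and grips with 3 to 60 N. Pads are 18 mm wide; open, the fingers measure 123 mm over their backs; the gripper's body (75 mm by 187 mm) begins 45 mm behind the grasp point.
Start: joints at [1.019, 0.313, 1.498, -0, 1.331, -0.223], TCP at [169.54, 496.878, 302.72] pointing down, gripper open.
Joint ranges: [-2.94, 2.94], [-0.97, 2.17], [0.19, 2.56], [-1.23, 4.37], [0.02, 3.11], [-2.88, 2.88]. Speed limits (rad/s): [2.39, 2.39, 3.01, 3.14, 3.14, 3.14].

### API

Orientations are given as a unit quaternion [w, x, y, z].
In Python, from rig import monitor, eyes, ctrl gives the robot as it stands. The module is installed in compiled form; this text tells all that it offers.
- The arm moves only by the tool send_rows, never from a script. Its arguments are lists of equal length, an entry for each row: "fingers": the opening, from 0 (shut) to 1 (fully open); "slide": the shift along the tool's x, y, z in m, a list of three; "spin": the turn about the tool's x in rad. A call has 1 to 20 rows; each row is the pose to reach, as a shift and turn from the pose measured when the call began, along the tool's axes at that moment; what a row does not reach only later rows make up. A row lasts 1/8 s, in which the tool goes at most 62.5 mm and 10.7 degrees, less where a joint would pass 70% of its speed; a pose out of reach is approached as far as the arm can. A call with a gripper value outside its range is refused whole. The fingers move at their own pace and stop on an object; the grip force is fixed at half the most. Time passes only in rows, so rows that repeat a pose let the fingers close. It gives the time, the measured TCP pose, the force and the opening at its end, in the units of the state.
- monitor.sense(): the state, without advancing time (a new reading comes with each control period).
- eyes.snapshot(name): name is "scene" or "top" or "wrist"; returns (picture, depth): 420x560x3 uint8, red, green, blue; 420x560 float32, mm along the optical axis (not along the pixel's ray), 0 where there is no reading.
- eyes.get_calibration(name): a dict with "camera_matrix" (3x3 intrinsics, pixels), "dist" ([k1, k2, p1, p2, k3] as OpenCV has them; the pictures are not rectified), "extrinsics" (4x4, takes a point from camera to world coordinates); the wrist camera has in their place "tool_from_camera" (4x4, takes a point from camera to tool coordinates, whose origin is the TCP and whose axes are the tool frame's). Camera axes: x right, y up, looking along -z (the intrinsics and any distortion apply to the point x, -y, -z); pixel columns grow to the right and rows downward; lengths in mm; the calibration is good to about 2 mm. A picture is of the moment at which its call begins: read the wrist's pose just before it. get_calibration takes no time and is no camera call.
- ctrl.job_done(): hands the job in, once; it reports no verdict.
The state is a dict: "clock": time; "joint_positions": joint angles; "qd": joint speeds; "tau": joint torques, N m; "tcp_pos": TCP position; "tool_rot": TCP orientation; "force": force on the tool from outside, world axes, zero at the start; "torque": the same for the moment, N m; "opening": finger opening in mm.
Only numpy, scipy, OpenCV 4.12 (cv2) and the standard library are available. Lean on these libraries where they do the work, as an engineer would, in place of code of your own. Each camera call takes 0.05 s, during which the arm holds its last target.

### The job

Pick up the white blender handle with the blue ring, which stands on the counter, and park it on the grey angled charging cradle: dark end down on the ledge, leaning back fully in the trough between the green cheeks, so that the cook can next take it from the side. Set it down rather than drop it, let go, and leave the wooden pepper mill and the steel shaker where they stand.

Things in the scene. Friction and masses are not known exactly. Their poses are not given: they have to be found in the camera images.
- blender_center (a point): Loose white cylinder, 44 mm across, 150 mm tall, 0.35 kg: blue ring below the middle, dark lower end, blue button on top. Starts upright on the counter. Point: its centre, on the axis, 75 mm from each end; z runs along the axis to the button end. Its turn about z does not matter. Grip the upper part, about 35 mm below the top; a grip at the middle leaves the gripper's body no room.
- cradle_seat (a point): Fixed grey wedge; trough leans back 35 deg from vertical, to the robot. Point: the handle's centre once parked, 102 mm over the counter. z: up the trough (axis of parked handle), x: out of its face, y: level, across. In this frame, mm: face x -22, 66 wide, z -75 to 10; foot ledge z -75, out to x 26; green cheeks' inner faces y -27 and 27, x -22 to 0, z -75 to -30. Base plate 150 x 110, 12 high.
- mill_center (a point): Pepper mill, a bystander: turned dark wood, 52 mm across its foot, about 165 mm tall, standing loose. This point is on its axis, 80 mm above its foot; z is up.
- shaker_center (a point): Sugar shaker, a bystander: plain steel can with a red top, 62 mm across and 130 mm tall, standing loose. This point is its centre, half-way up; z is up.

How it is judged (in metres and radians):
At the end, for the whole second after the job is handed in: The blender handle rests on the cradle, dark end down: its centre within 15 mm of the seat point, its axis within 10 degrees of the trough's direction, at rest and released (distance between blender_center and cradle_seat below 0.015 m and angle between the z axis of blender_center and the z axis of cradle_seat, either way round below 0.175 rad and angle between blender_center's own z axis and vertical below 1.2 rad and linear speed of blender below 0.02 m/s); the robot touches nothing.
It fails at once if the blender handle is dropped: it falls faster than 0.6 m/s with no finger on it (about 18 mm of free fall) (linear speed of blender above 0.6 m/s and contact force between the fingers and blender below 0.1 N).
It fails at once if the pepper mill is pushed more than 30 mm or tipped over (distance of mill_center from where it was at the start of the episode above 0.03 m).
It fails at once if the shaker is pushed more than 30 mm or tipped over (distance of shaker_center from where it was at the start of the episode above 0.03 m).
It also fails if it takes over 32 s, if anything falls off the work surface, if the arm or the gripper's body presses on something with over 40 N, if the wrist force passes 120 N, or if a joint passes its speed limit or range.

## Working session

There is one attempt and no reset: what is moved stays moved. The work goes in short steps, Python scripts to look and compute and a tool call to move; the robot and the scene stay as the last step left them, time stands still between calls to the robot, and variables do not carry over. Pictures are saved under pics/ and viewed, and the job is handed in when it is done.

Besides the shell and the picture viewer there is one more tool, called after ">>>" as a command line: name --pt "numbers of a row" for each row, then --argument value for the rest. send_rows: Moves the arm, as the interface text tells. Its arguments: {"type":"object","properties":{"fingers":{"type":"array"},"slide":{"type":"array"},"spin":{"type":"array"}},"required":["fingers","slide","spin"]}

```bash
mkdir -p pics
python3 - <<'E'
from rig import monitor, eyes, ctrl
import cv2,numpy as np
print(monitor.sense())
for n in ("scene","top"):
    p,d=eyes.snapshot(n); cv2.imwrite(f"pics/{n}0.png",p[:,:,::-1]); np.savez(f"{n}0.npz",p=p,d=d)
for n in ("scene","top","wrist"): print(n,eyes.get_calibration(n))
E
```

```text
{'clock': 0.0, 'joint_positions': array([ 1.01860475e+00,  3.13450676e-01,  1.49841754e+00,  2.45910273e-06,
        1.33102924e+00, -2.23418109e-01]), 'qd': array([-0.00132848, -0.00127172, -0.00102299, -0.00024322, -0.00067713,
        0.00054421]), 'tau': array([ 6.87013799e-04, -4.02214980e+01, -2.52259862e+01,  6.94336114e-02,
        3.53016634e-02, -1.07714741e-04]), 'tcp_pos': array([169.44414293, 496.72885792, 302.16803582]), 'tool_rot': array([ 0.69739879,  0.1152896 ,  0.69774925, -0.11614308]), 'force': array([ 0.12105539, -0.05565325, -0.22185086]), 'torque': array([-0.01762515, -0.0235943 , -0.0297798 ]), 'opening': 87.9323113642886}
scene {'camera_matrix': array([[399.24133869,   0.        , 278.8340077 ],
       [  0.        , 399.24133869, 205.94199592],
       [  0.        ,   0.        ,   1.        ]]), 'dist': array([-0.1141257,  0.       ,  0.       ,  0.       ,  0.       ]), 'extrinsics': array([[ 7.22455119e-01, -5.02095175e-01,  4.75351488e-01,
         9.82735959e+02],
       [ 6.91370305e-01,  5.32657651e-01, -4.88142324e-01,
        -4.68667110e+02],
    
[... 705 characters left out ...]
0.00000000e+00,  0.00000000e+00,  0.00000000e+00,
         1.00000000e+00]])}
wrist {'camera_matrix': array([[349.70109582,   0.        , 278.43499002],
       [  0.        , 349.70109582, 216.57246421],
       [  0.        ,   0.        ,   1.        ]]), 'dist': array([-0.05135701,  0.        ,  0.        ,  0.        ,  0.        ]), 'tool_from_camera': array([[ 4.72966459e-04,  2.81442240e-01, -9.59578054e-01,
        -8.17982541e+01],
       [ 9.99999692e-01,  4.67596162e-04,  6.30034860e-04,
         4.97190128e-01],
       [ 6.26013437e-04, -9.59578057e-01, -2.81441933e-01,
        -7.16221170e+01],
       [ 0.00000000e+00,  0.00000000e+00,  0.00000000e+00,
         1.00000000e+00]])}
```

View pics/scene0.png

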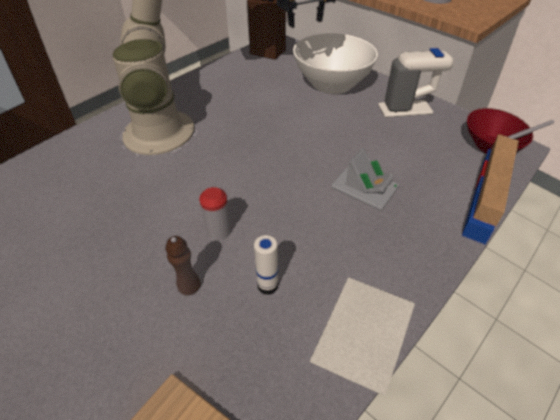

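View pics/top0.png

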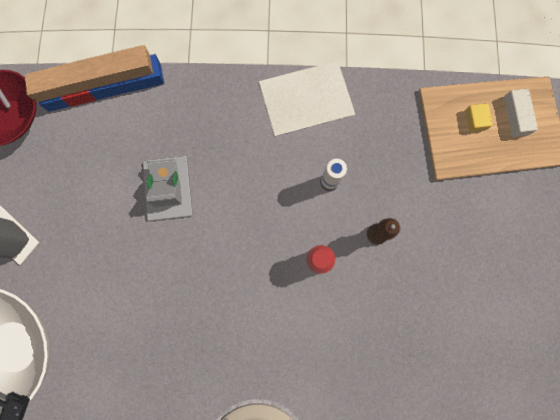

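The scene view shows the handle at about (266,265), the mill at (183,265), the shaker at (215,213) and the cradle at (367,180). In the top view the handle's button is at (337,168), the mill at (388,230), the shaker at (321,259) and the cradle at (168,188), with its green cheeks at (150,181) and (176,179). Next I measure all of them.

```bash
cat > h.py <<'E'
import numpy as np,cv2
from rig import monitor,eyes,ctrl
from scipy.spatial.transform import Rotation as R
def rays(n,px,T=None):
    c=eyes.get_calibration(n); T=c["extrinsics"] if T is None else T
    u=cv2.undistortPoints(np.float64(px).reshape(-1,1,2),c["camera_matrix"],c["dist"]).reshape(-1,2)
    d=np.c_[u[:,0],-u[:,1],-np.ones(len(u))]@T[:3,:3].T
    return T[:3,3],d
def plane(n,px,z,T=None):
    o,d=rays(n,px,T); return o+d*((z-o[2])/d[:,2])[:,None]
def cloud(n,px,dep,T=None):
    o,d=rays(n,px,T); return o+d*np.float64(dep)[:,None]
def pix(m): ys,xs=np.nonzero(m); return np.c_[xs,ys]
def tri(a,b):
    (o1,d1),(o2,d2)=a,b; d1=d1[0];d2=d2[0]
    s=np.linalg.lstsq(np.c_[d1,-d2],o2-o1,rcond=None)[0]
    p,q=o1+d1*s[0],o2+d2*s[1]; return (p+q)/2,np.linalg.norm(p-q)
E
python3 - <<'E'
from h import *
S=monitor.sense(); w,x,y,z=S["tool_rot"]; print(R.from_quat([x,y,z,w]).as_matrix().round(3))
roi={"scene":dict(bl=(248,228,290,300),sh=(195,180,235,245),mi=(160,228,205,300),cr=(325,145,405,210)),
"top":dict(bl=(318,150,355,195),sh=(300,240,340,278),mi=(362,212,405,250),cr=(140,150,196,224))}
for n in roi:
    f=np.load(n+"0.npz");p,d=f["p"],f["d"]
    hsv=cv2.cvtColor(p,cv2.COLOR_RGB2HSV).astype(int);H,Sx,V=hsv[...,0],hsv[...,1],hsv[...,2]
    def m(k,c):
        z=np.zeros(H.shape,bool);a,b,e,g=roi[n][k];z[b:g,a:e]=1;return z&c
    for k,c,nm in (("bl",(abs(H-112)<14)&(Sx>130),"blue"),("bl",(Sx<70)&(V>150),"white"),("sh",((H<8)|(H>172))&(Sx>140),"red"),("mi",(V<75)&(Sx>60),"brown"),("cr",(abs(H-70)<20)&(Sx>110),"green"),("cr",(abs(H-18)<10)&(Sx>90),"orange")):
        mm=m(k,c); N,lab,st,ce=cv2.connectedComponentsWithStats(mm.astype(np.uint8))
        for i in range(1,N):
            if st[i,4]<8: continue
            q=pix(lab==i);dd=d[q[:,1],q[:,0]];ok=dd>0;C=cloud(n,q[ok],dd[ok])
            print(n,nm,st[i],ce[i].round(1),"mean",C.mean(0).round(1),"lo",np.percentile(C,3,0).round(0),"hi",np.percentile(C,97,0).round(0))
for k,(a,b,e,g) in roi.items() if 0 else []: pass
# enlarged cradle crops
a=cv2.resize(np.load("top0.npz")["p"][150:225,130:205],(600,600),interpolation=2)
cv2.imwrite("pics/crtop.png",a[:,:,::-1])
b=cv2.resize(np.load("scene0.npz")["p"][145:212,325:405],(800,670)[:2] and (700,586),interpolation=2)
cv2.imwrite("pics/crsc.png",b[:,:,::-1])
E
```

```text
[[-0.001  0.323  0.946]
 [-0.001  0.946 -0.323]
 [-1.    -0.001 -0.   ]]
scene blue [261 240   9   8  57] [265.  243.4] mean [ 644.3 -159.5  152.1] lo [ 637. -167.  150.] hi [ 652. -152.  154.]
scene white [254 235  23  41 596] [264.3 255.3] mean [ 649.6 -167.7  127.2] lo [ 626. -181.   78.] hi [ 664. -141.  152.]
scene white [258 278  14  10  84] [264.4 282.6] mean [ 653.9 -176.    45.2] lo [ 641. -181.   33.] hi [ 663. -166.   56.]
scene red [200 188  27  22 468] [212.6 198.8] mean [ 459.2 -137.2  124.6] lo [ 433. -159.  110.] hi [ 478. -113.  132.]
scene brown [167 237  33  57 752] [183.5 265.9] mean [ 533.9 -280.2   91.7] lo [ 517. -295.   12.] hi [ 543. -262.  158.]
scene green [372 161  10  14  75] [376.5 167.9] mean [625.7 265.2  55.4] lo [613. 262.  38.] hi [640. 268.  71.]
scene green [361 174  11  14  77] [366.  180.3] mean [633.8 205.2  57.2] lo [621. 203.  41.] hi [648. 208.  73.]
scene orange [375 179   8   5  29] [378.3 180.9] mean [649.5 242.5  39.7] lo [640. 233.  32.] hi [658. 252.  46.]
top blue [332 164   9   8  59] [336.3 167.7] mean [ 644.2 -157.   151.1] lo [ 63
[... 426 characters left out ...]
 white [327 189  13   6  27] [333.9 192.2] mean [ 6.188e+02 -1.702e+02 -3.000e-01] lo [ 614. -182.   -3.] hi [ 625. -155.    3.]
top red [312 246  23  27 460] [322.8 257.9] mean [ 451.6 -132.8  126. ] lo [ 426. -155.  117.] hi [ 475. -111.  133.]
top brown [367 219  29  25 405] [379.5 232.3] mean [ 513.1 -262.    91.9] lo [ 497. -281.   19.] hi [ 536. -252.  157.]
top green [173 172   4  13  35] [174.7 178.1] mean [631.5 207.7  63.7] lo [617. 205.  48.] hi [647. 210.  77.]
top green [147 175   6  13  43] [149.6 181.3] mean [622.2 266.3  65.2] lo [608. 264.  50.] hi [638. 270.  76.]
top orange [158 168  10   9  69] [162.8 171.8] mean [650.9 242.3  40.9] lo [642. 232.  34.] hi [658. 251.  48.]
```

View pics/crtop.png

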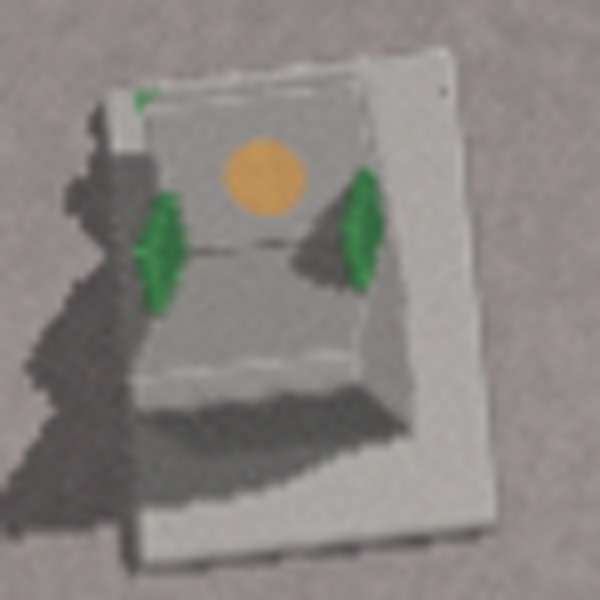

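View pics/crsc.png

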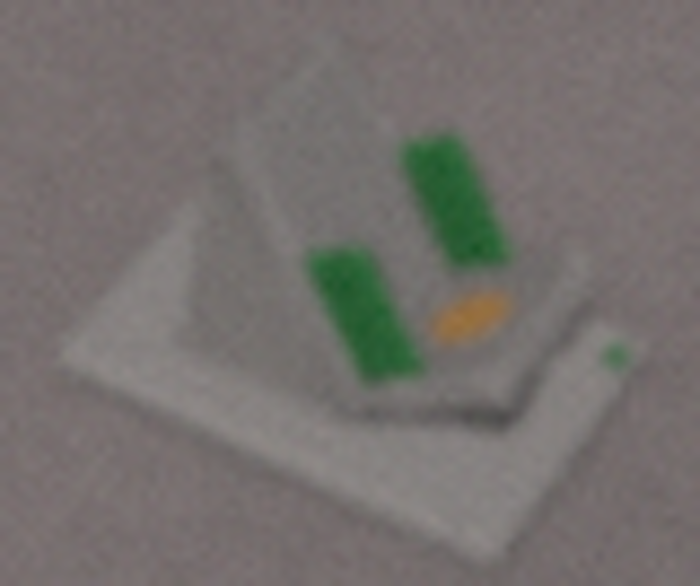

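The handle's top is at about (644,-158), the mill is near (520,-270) and the shaker near (453,-135). The orange pad on the ledge is at (650,242,40). The cradle's yaw comes out at 8 to 9 degrees. On the way to the handle I'll look at the cradle from above with the wrist camera.

>>> send_rows --fingers '[1,1,1,1,1,1,1,1,1,1,1,1]' --pt "0 -0.009 0.05" --pt "0 -0.019 0.1" --pt "0 -0.028 0.15" --pt "0 -0.037 0.2" --pt "0 -0.047 0.25" --pt "0 -0.056 0.3" --pt "0 -0.065 0.35" --pt "0 -0.075 0.4" --pt "0 -0.084 0.45" --pt "0 -0.094 0.5" --pt "0 -0.094 0.503" --pt "0 -0.094 0.503" --spin '[-0.05,-0.1,-0.15,-0.2,-0.25,-0.3,-0.35,-0.4,-0.45,-0.47,-0.47,-0.47]'

```text
clock: 1.6
tcp_pos: [614.8, 245.7, 301.7]
tool_rot: [0.705, -0.05, 0.706, 0.05]
force: [-0.7, 0.6, -0.4]
opening: 87.9
```

```bash
cat >> h.py <<'E'
def pose():
    S=monitor.sense(); w,x,y,z=S["tool_rot"]; T=np.eye(4);T[:3,:3]=R.from_quat([x,y,z,w]).as_matrix();T[:3,3]=S["tcp_pos"];return S,T
E
python3 - <<'E'
from h import *
S,T=pose(); p,d=eyes.snapshot("wrist"); cv2.imwrite("pics/w1.png",p[:,:,::-1]); np.savez("w1.npz",p=p,d=d,T=T@eyes.get_calibration("wrist")["tool_from_camera"])
print(S["clock"],T.round(3))
E
```

```text
1.6 [[-2.00000e-03 -1.41000e-01  9.90000e-01  6.14805e+02]
 [-1.00000e-03  9.90000e-01  1.41000e-01  2.45653e+02]
 [-1.00000e+00 -1.00000e-03 -2.00000e-03  3.01732e+02]
 [ 0.00000e+00  0.00000e+00  0.00000e+00  1.00000e+00]]
```

View pics/w1.png

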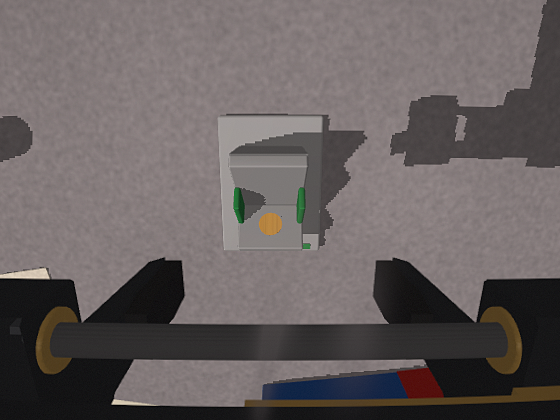

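The wrist view shows the cradle base with corners at about (219,115), (323,115), (224,250) and (318,249). The orange pad is at (271,223) and the cheeks at (239,205) and (301,205), nearly square to the tool. Now I fit planes to it.

Run:
```python
from h import *
from scipy.optimize import least_squares
f=np.load("w1.npz");p,d,T=f["p"],f["d"],f["T"]
def getc(n,box,T=None,f=f):
    z=np.zeros(f["d"].shape,bool);a,b,e,g=box;z[b:g,a:e]=1;z&=f["d"]>0;q=pix(z);return cloud(n,q,f["d"][q[:,1],q[:,0]],T),q
def pl(C):
    for _ in range(5):
        c=C.mean(0);n=np.linalg.svd(C-c)[2][2];r=(C-c)@n
        C=C[abs(r)<2.5*r.std()+.3]
    return c,n*np.sign(n[2]),r.std(),len(C)
for nm,b in (("face",(248,170,293,202)),("ledge",(248,212,293,244)),("base",(224,120,240,146)),("counter",(60,150,200,240))):
    C,_=getc("wrist",b,T);c,n,s,k=pl(C);print(nm,c.round(1),n.round(3),"yaw",np.degrees(np.arctan2(n[1],n[0])).round(1),"tilt",np.degrees(np.arccos(n[2])).round(1),s.round(2),k)
hsv=cv2.cvtColor(p,cv2.COLOR_RGB2HSV).astype(int)
m=(abs(hsv[...,0]-18)<8)&(hsv[...,1]>100);m[:190]=0;m[250:]=0;q=pix(m);q=q[(q[:,0]>240)&(q[:,0]<300)]
print("orange",q.mean(0),cloud("wrist",q,d[q[:,1],q[:,0]],T).mean(0).round(1), plane("wrist",[q.mean(0)],40.6,T).round(1))
m=(abs(hsv[...,0]-65)<20)&(hsv[...,1]>110)
N,lab,st,ce=cv2.connectedComponentsWithStats(m.astype(np.uint8))
for i in range(1,N):
    if st[i,4]>20:
        q=pix(lab==i);C=cloud("wrist",q,d[q[:,1],q[:,0]],T);print("green",st[i],C.mean(0).round(1),np.percentile(C,[2,98],axis=0).round(0).tolist())
# base plate outline yaw: sample top-surface z~12
C,q=getc("wrist",(205,105,335,260),T)
k=C[:,2]>8; m=np.zeros(d.shape,np.uint8);m[q[k][:,1],q[k][:,0]]=1
g=plane("wrist",q[k],12,T)  # 
r=cv2.minAreaRect(np.float32(g[:,:2]));print("base rect",r)
# other objects: top view high points
for n in("top","scene"):
    F=np.load(n+"0.npz")
    for nm,b in (dict(mill=(362,205,412,250),shaker=(300,238,345,280),blender=(315,150,360,200)) if n=="top" else dict(mill=(160,228,205,300),shaker=(195,180,235,245),blender=(248,228,290,300))).items():
        C,_=getc(n,b,f=F);C=C[C[:,2]>15]
        for lo,hi in((20,60),(60,100),(100,125),(125,200)):
            Q=C[(C[:,2]>lo)&(C[:,2]<hi)]
            if len(Q)>5:
                A=np.c_[2*Q[:,:2],np.ones(len(Q))];s=np.linalg.lstsq(A,(Q[:,:2]**2).sum(1),rcond=None)[0]
                print(n,nm,lo,hi,"mean",Q.mean(0).round(1),"circ",s[:2].round(1),np.sqrt(max(0,s[2]+s[0]**2+s[1]**2)).round(1),len(Q),"zmax",Q[:,2].max().round(0))
```

```text
face [608.1 236.5  64.7] [0.811 0.117 0.574] yaw 8.2 tilt 55.0 0.29 1437
ledge [655.1 242.3  43. ] [-0.561 -0.079  0.824] yaw -172.0 tilt 34.5 0.74 1430
base [568.2 189.4  11.8] [0.003 0.006 1.   ] yaw 62.0 tilt 0.4 0.77 415
counter [653.4  79.7  -0. ] [-0.001  0.001  1.   ] yaw 125.3 tilt 0.1 0.75 12494
orange [270.00982801 223.57002457] [651.  241.7  42.7] [[651.7 241.8  40.6]]
green [234 188  11  35 285] [630.1 209.7  64.9] [[614.0, 205.0, 43.0], [652.0, 214.0, 76.0]]
green [297 188   8  35 239] [621.2 266.9  66.8] [[606.0, 263.0, 46.0], [643.0, 272.0, 76.0]]
green [303 244   7   5  35] [680.9 286.1  13.3] [[678.0, 282.0, 12.0], [684.0, 290.0, 15.0]]
base rect ((618.9097900390625, 237.1857147216797), (147.3075408935547, 109.58917236328125), 8.093482971191406)
top mill 20 60 mean [ 512.9 -261.7   36.2] circ [ 517.9 -272.9] 19.7 142 zmax 59.0
top mill 60 100 mean [ 511.2 -261.1   71.3] circ [ 517.7 -274. ] 17.0 28 zmax 85.0
top mill 100 125 mean [ 512.5 -262.   118.4] circ [ 518.4 -274. ] 20.9 97 zmax 125.0
top mill 125 200 mean [ 517.3 -272.2  152.6] circ [ 518.  -273.8] 14.7 304 z
[... 1067 characters left out ...]
 60 mean [ 468.1 -142.7   40.2] circ [ 450.1 -130.8] 27.7 271 zmax 60.0
scene shaker 60 100 mean [ 468.3 -142.2   80. ] circ [ 450.  -130.9] 27.8 302 zmax 100.0
scene shaker 100 125 mean [ 465.3 -140.5  115.6] circ [ 450.8 -130.9] 27.1 278 zmax 125.0
scene shaker 125 200 mean [ 454.  -132.7  129.5] circ [ 452.5 -131.9] 16.6 269 zmax 134.0
scene blender 20 60 mean [ 655.6 -170.4   39.4] circ [ 643.  -159.2] 21.8 225 zmax 60.0
scene blender 60 100 mean [ 655.7 -170.6   80.1] circ [ 643.1 -159.2] 21.7 243 zmax 100.0
scene blender 100 125 mean [ 655.5 -170.4  112.5] circ [ 642.9 -159.1] 21.4 167 zmax 125.0
scene blender 125 200 mean [ 647.8 -163.4  146.4] circ [ 645.2 -161.1] 16.7 502 zmax 154.0
```

>>> send_rows --fingers '[1,1,1,1,1,1,1,1,1,1]' --pt "0 -0.05 -0.004" --pt "0 -0.1 -0.007" --pt "0 -0.15 -0.011" --pt "0 -0.2 -0.014" --pt "0 -0.25 -0.018" --pt "0 -0.3 -0.022" --pt "0 -0.35 -0.025" --pt "0 -0.403 -0.029" --pt "0 -0.403 -0.029" --pt "0 -0.403 -0.029" --spin '[0,0,0,0,0,0,0,0,0,0]'

```text
clock: 2.9
tcp_pos: [642.6, -155.4, 302.8]
tool_rot: [0.705, -0.051, 0.706, 0.05]
force: [0.8, -0.2, 0.2]
opening: 88.3
```

Run:
```python
from h import *
S,T=pose(); p,d=eyes.snapshot("wrist"); cv2.imwrite("pics/w2.png",p[:,:,::-1]); Tc=T@eyes.get_calibration("wrist")["tool_from_camera"]; np.savez("w2.npz",p=p,d=d,T=Tc)
print(S["clock"],T.round(3))
hsv=cv2.cvtColor(p,cv2.COLOR_RGB2HSV).astype(int)
m=(abs(hsv[...,0]-112)<14)&(hsv[...,1]>130)
N,lab,st,ce=cv2.connectedComponentsWithStats(m.astype(np.uint8))
for i in range(1,N):
    if st[i,4]>30:
        q=pix(lab==i);C=cloud("wrist",q,d[q[:,1],q[:,0]],Tc);P=C.mean(0);print(st[i],P.round(1),((P-T[:3,3])@T[:3,:3]).round(1))
```

```text
2.9 [[-1.00000e-03 -1.43000e-01  9.90000e-01  6.42612e+02]
 [-1.00000e-03  9.90000e-01  1.43000e-01 -1.55433e+02]
 [-1.00000e+00 -0.00000e+00 -1.00000e-03  3.02759e+02]
 [ 0.00000e+00  0.00000e+00  0.00000e+00  1.00000e+00]]
[255 173  42  13  78] [ 625.8 -159.7   68.8] [233.9  -1.7 -17. ]
[258 208  34  32 857] [ 644.6 -158.2  152.4] [150.3  -3.    1.7]
```

View pics/w2.png

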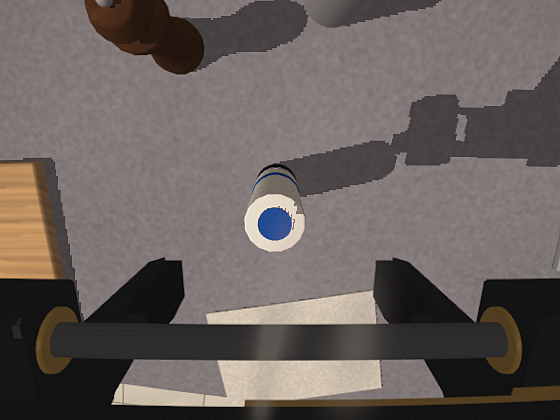

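The handle's button is at (275,224) in the wrist view and the mill is well clear. The offset is y -3 mm, z +1.5 mm. I descend 143 mm and grip.

>>> send_rows --fingers '[1,1,1,1,1,1,0,0,0,0,0,0]' --pt "0.04 -0.003 0.0015" --pt "0.08 -0.003 0.0015" --pt "0.115 -0.003 0.0015" --pt "0.14 -0.003 0.0015" --pt "0.143 -0.003 0.0015" --pt "0.143 -0.003 0.0015" --pt "0.143 -0.003 0.0015" --pt "0.143 -0.003 0.0015" --pt "0.143 -0.003 0.0015" --pt "0.143 -0.003 0.0015" --pt "0.143 -0.003 0.0015" --pt "0.143 -0.003 0.0015" --spin '[0,0,0,0,0,0,0,0,0,0,0,0]'

```text
clock: 4.45
tcp_pos: [644.5, -158.0, 159.9]
tool_rot: [0.705, -0.051, 0.706, 0.051]
force: [-0.7, -1.2, 1.1]
opening: 43.2
```

Gripped at an opening of 43 mm. I lift and carry it to a spot above and in front of the trough.

>>> send_rows --fingers '[0,0,0,0,0,0,0,0,0,0,0,0,0,0,0,0]' --pt "-0.02 0 0" --pt "-0.05 0 0" --pt "-0.09 0 0" --pt "-0.13 0 0" --pt "-0.14 0.03 0.005" --pt "-0.14 0.07 0.01" --pt "-0.14 0.11 0.016" --pt "-0.14 0.155 0.022" --pt "-0.14 0.2 0.028" --pt "-0.14 0.245 0.034" --pt "-0.14 0.29 0.04" --pt "-0.14 0.335 0.046" --pt "-0.14 0.37 0.051" --pt "-0.14 0.395 0.054" --pt "-0.14 0.395 0.054" --pt "-0.14 0.395 0.054" --spin '[0,0,0,0,0,0,0,0,0,0,0,0,0,0,0,0]'

```text
clock: 6.45
tcp_pos: [641.7, 239.8, 299.3]
tool_rot: [0.705, -0.051, 0.706, 0.05]
force: [-0.6, 0.1, -5.0]
opening: 43.7
```

```bash
cat >> h.py <<'E'
a=np.radians(8.1);E_=np.array([np.cos(a),np.sin(a)]);L_=np.array([-np.sin(a),np.cos(a)])
def sl(P): P=np.asarray(P);return np.r_[P[:2]@E_,P[:2]@L_,P[2]].round(1)
E
python3 - <<'E'
from h import *
S,T=pose(); print(S["clock"],"s,lat,h",sl(T[:3,3]),"grip h",T[2,3]-45,"tool yaw",np.degrees(np.arctan2(T[1,2],T[0,2])), S["opening"],S["force"])
p,d=eyes.snapshot("wrist");Tc=T@eyes.get_calibration("wrist")["tool_from_camera"];np.savez("w3.npz",p=p,d=d,T=Tc)
cv2.imwrite("pics/w3.png",p[:,:,::-1])
p,d=eyes.snapshot("scene");np.savez("s3.npz",p=p,d=d);cv2.imwrite("pics/s3.png",cv2.resize(p[60:240,270:510],(800,600),interpolation=2)[:,:,::-1])
E
```

```text
6.45 s,lat,h [669.1 147.  299.3] grip h 254.25938272892682 tool yaw 8.188005946864223 43.73765652373815 [-0.56990564  0.14119039 -5.00075378]
```

View pics/w3.png

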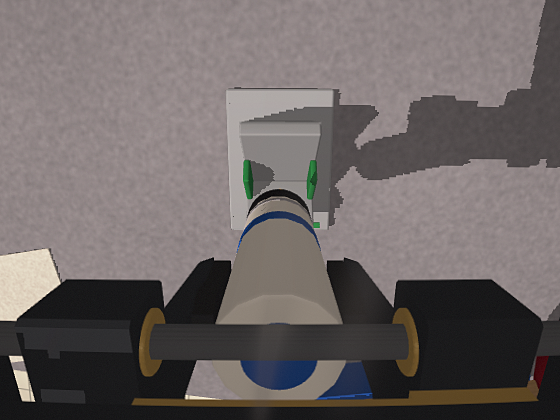

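View pics/s3.png

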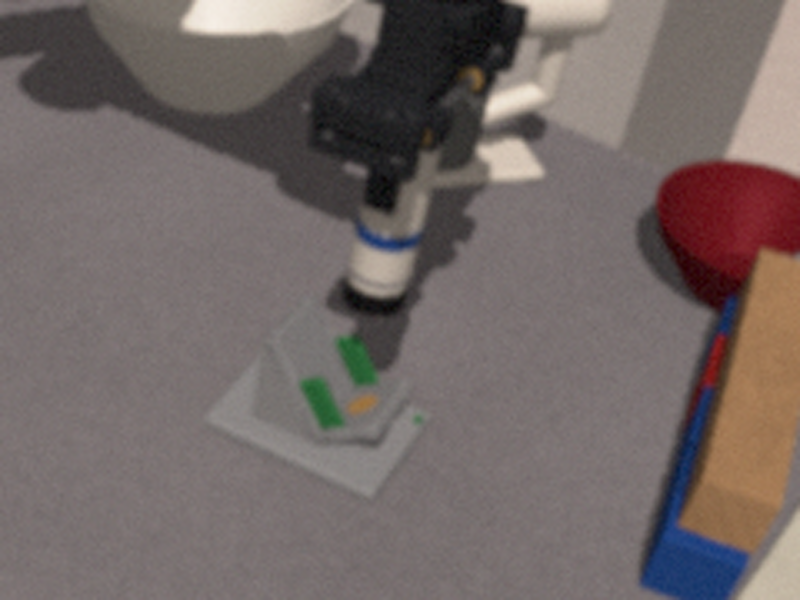

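The wrist view shows the dark end at (279,200), centred between the cheeks at (248,179) and (312,179). The scene view agrees that it is upright and above the cradle. I lower it to just above the face and ledge.

>>> send_rows --fingers '[0,0,0,0,0,0,0]' --pt "0.02 0.0005 0" --pt "0.04 0.0005 0" --pt "0.06 0.0005 0" --pt "0.072 0.0005 0" --pt "0.08 0.0005 0" --pt "0.082 0.0005 0" --pt "0.082 0.0005 0" --spin '[0,0,0,0,0,0,0]'

```text
clock: 7.42
tcp_pos: [641.7, 239.9, 218.1]
tool_rot: [0.705, -0.051, 0.705, 0.05]
force: [0.6, -0.7, -4.0]
opening: 43.4
```

Run:
```python
from h import *
S,T=pose(); print(S["clock"],"s,lat,h",sl(T[:3,3]),S["force"])
p,d=eyes.snapshot("wrist");cv2.imwrite("pics/w4.png",p[:,:,::-1])
p,d=eyes.snapshot("scene");cv2.imwrite("pics/s4.png",cv2.resize(p[100:220,300:460],(800,600),interpolation=2)[:,:,::-1])
```

```text
7.425 s,lat,h [669.2 147.1 218.1] [ 0.6464321  -0.68857319 -4.03604187]
```

View pics/s4.png

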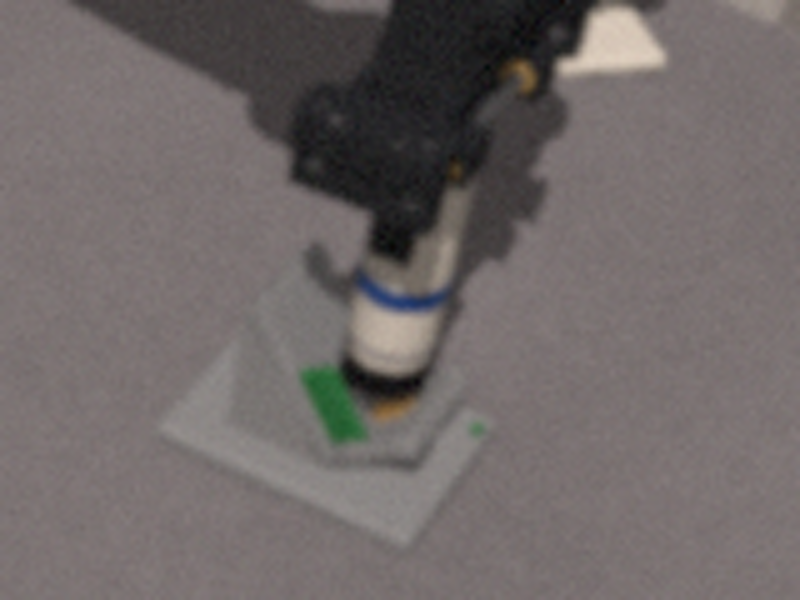

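View pics/w4.png

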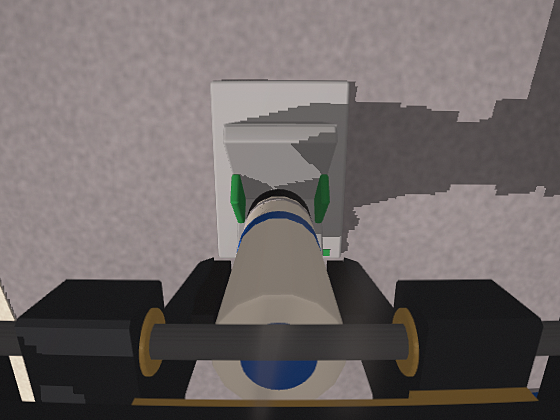

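Near contact, and the dark end at (279,195) sits centred between the cheeks. I start tilting by drawing the grip back toward the robot, so the lower edge bears on the trough face. First I go to about 20 degrees.

>>> send_rows --fingers '[0,0,0,0,0,0,0,0,0,0]' --pt "0.003 0.0005 -0.005" --pt "0.002 0.0005 -0.01" --pt "0.0016 0.0005 -0.015" --pt "0.001 0.0005 -0.02" --pt "0.001 0.0005 -0.0252" --pt "0.001 0.0005 -0.03" --pt "0.0013 0.0005 -0.0354" --pt "0.002 0.0005 -0.04" --pt "0.0025 0.0005 -0.0456" --pt "0.0025 0.0005 -0.0456" --spin '[0,0,0,0,0,0,0,0,0,0]'

```text
clock: 8.78
tcp_pos: [596.1, 234.0, 215.9]
tool_rot: [0.705, -0.051, 0.705, 0.05]
force: [3.4, 0.5, 3.0]
opening: 43.3
```

Run:
```python
from h import *
S,T=pose(); print(S["clock"],"s,lat,h",sl(T[:3,3]),S["force"],S["opening"])
p,d=eyes.snapshot("wrist");cv2.imwrite("pics/w5.png",p[:,:,::-1])
p,d=eyes.snapshot("scene");np.savez("s5.npz",p=p,d=d);cv2.imwrite("pics/s5.png",cv2.resize(p[100:220,300:460],(800,600),interpolation=2)[:,:,::-1])
```

```text
8.775 s,lat,h [623.2 147.7 215.9] [3.41580136 0.50947243 2.96711812] 43.31539383204288
```

View pics/s5.png

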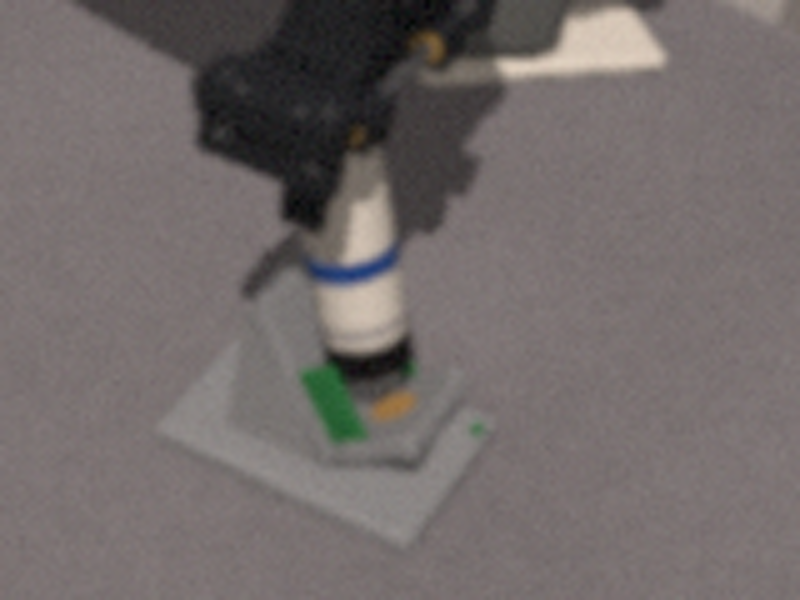

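View pics/w5.png

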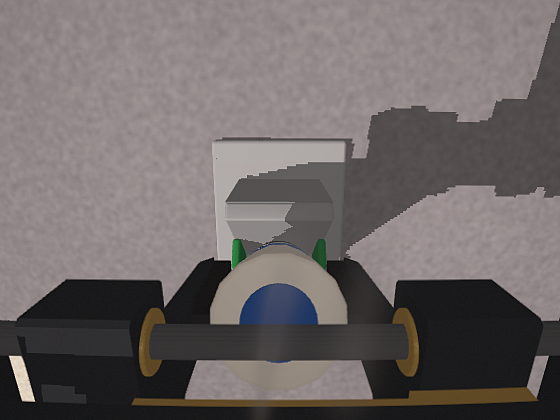

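The handle has pivoted in the pads, and the view shows it leaning about 20 degrees with small forces. I finish the tilt and slide part of the way down the face.

>>> send_rows --fingers '[0,0,0,0,0,0,0,0,0,0,0,0,0]' --pt "0.0012 0 -0.005" --pt "0.0024 0 -0.0096" --pt "0.0037 0 -0.0145" --pt "0.0053 0 -0.0193" --pt "0.0072 0 -0.0245" --pt "0.0091 0 -0.0288" --pt "0.01 0 -0.03" --pt "0.01 0 -0.03" --pt "0.014 0 -0.027" --pt "0.018 0 -0.0243" --pt "0.022 0 -0.0215" --pt "0.0264 0 -0.0185" --pt "0.0264 0 -0.0185" --spin '[0,0,0,0,0,0,0,0,0,0,0,0,0]'

```text
clock: 10.5
tcp_pos: [578.8, 231.4, 189.0]
tool_rot: [0.706, -0.05, 0.705, 0.05]
force: [7.1, 0.5, 1.7]
opening: 43.2
```

Run:
```python
from h import *
S,T=pose(); print(S["clock"],"s,lat,h",sl(T[:3,3]),S["force"],S["opening"])
p,d=eyes.snapshot("wrist");cv2.imwrite("pics/w6.png",p[:,:,::-1])
p,d=eyes.snapshot("scene");np.savez("s6.npz",p=p,d=d);cv2.imwrite("pics/s6.png",cv2.resize(p[100:220,300:460],(800,600),interpolation=2)[:,:,::-1])
# handle axis: white cloud cylinder
hsv=cv2.cvtColor(p,cv2.COLOR_RGB2HSV).astype(int)
m=(abs(hsv[...,0]-112)<14)&(hsv[...,1]>130);m[:130]=0;m[200:]=0;m[:,:340]=0;m[:,400:]=0
q=pix(m);print(len(q),q.mean(0) if len(q) else 0)
```

```text
10.5 s,lat,h [605.6 147.5 189. ] [7.10173644 0.47279405 1.71656553] 43.24297345483206
29 [367.65517241 158.10344828]
```

View pics/s6.png

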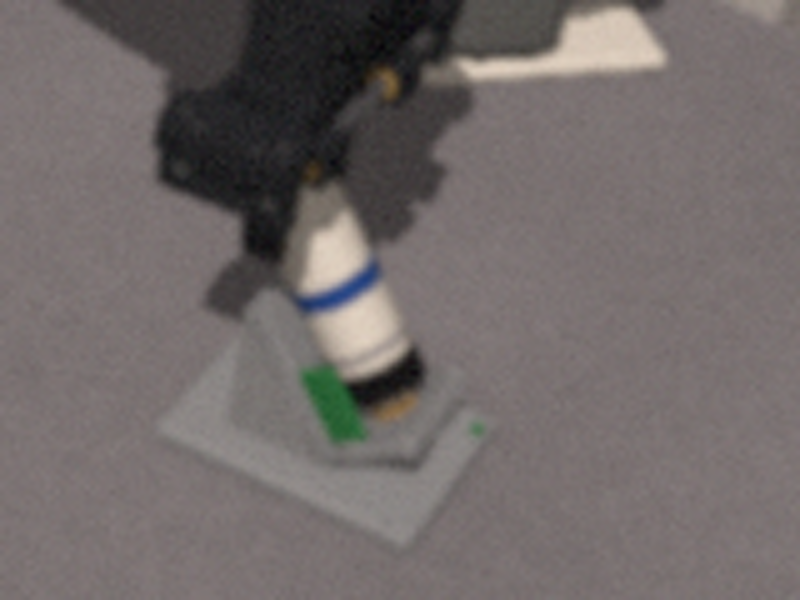

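View pics/w6.png

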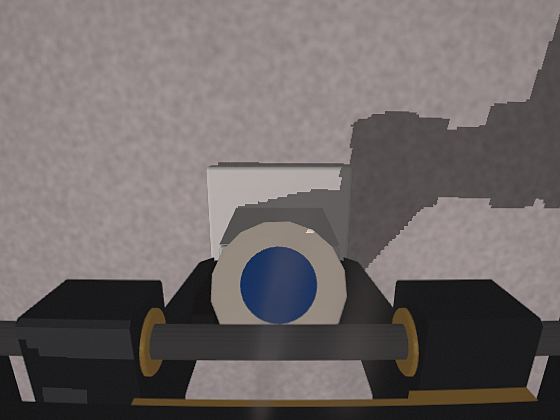

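Leaning flat on the face now, with the dark end about 12 mm above the ledge. I slide on down to it.

>>> send_rows --fingers '[0,0,0,0,0,0,0]' --pt "0.002 0 0.001" --pt "0.004 0 0.0025" --pt "0.006 0 0.004" --pt "0.0075 0 0.0052" --pt "0.0088 0 0.006" --pt "0.0095 0 0.0065" --pt "0.0095 0 0.0065" --spin '[0,0,0,0,0,0,0]'

```text
clock: 11.48
tcp_pos: [585.5, 232.3, 180.4]
tool_rot: [0.706, -0.05, 0.705, 0.05]
force: [0.6, -1.7, 10.9]
opening: 43.0
```

Run:
```python
from h import *
S,T=pose(); print(S["clock"],"s,lat,h",sl(T[:3,3]),S["force"],S["opening"])
p,d=eyes.snapshot("scene");np.savez("s7.npz",p=p,d=d);cv2.imwrite("pics/s7.png",cv2.resize(p[100:220,300:460],(800,600),interpolation=2)[:,:,::-1])
```

```text
11.475 s,lat,h [612.3 147.5 180.4] [ 0.55274386 -1.71125736 10.94012781] 43.03173746741272
```

View pics/s7.png

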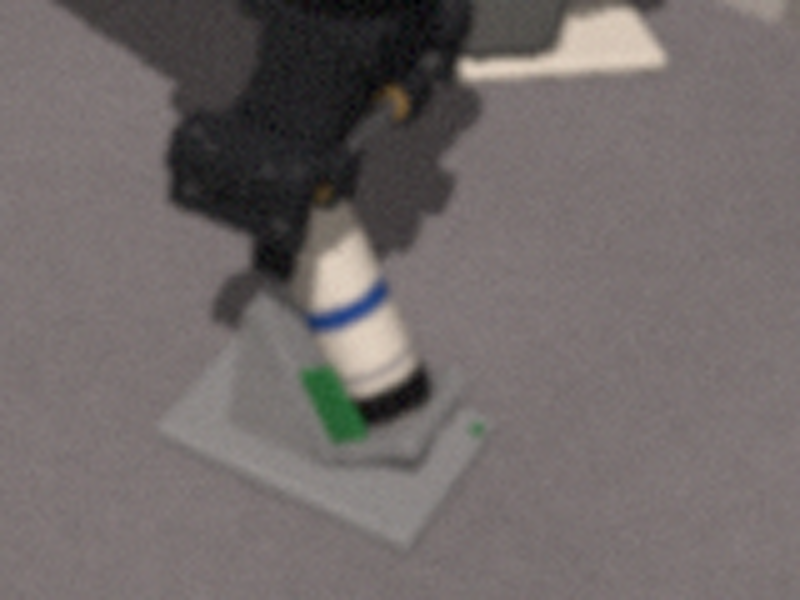

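The upward force has risen to 11 N, so the dark end is on the ledge. I open the fingers part way and check before backing out.

>>> send_rows --fingers '[0.55,0.6,0.65,0.65,0.65]' --pt "0 0 0" --pt "0 0 0" --pt "0 0 0" --pt "0 0 0" --pt "0 0 0" --spin '[0,0,0,0,0]'

```text
clock: 12.15
tcp_pos: [585.4, 232.4, 180.3]
tool_rot: [0.706, -0.051, 0.705, 0.05]
force: [-0.6, -0.4, 0.2]
opening: 57.3
```

Run:
```python
from h import *
S,T=pose(); print(S["clock"],"s,lat,h",sl(T[:3,3]),S["force"],S["opening"])
p,d=eyes.snapshot("scene");np.savez("s8.npz",p=p,d=d);cv2.imwrite("pics/s8.png",cv2.resize(p[100:220,300:460],(800,600),interpolation=2)[:,:,::-1])
p,d=eyes.snapshot("wrist");cv2.imwrite("pics/w8.png",p[:,:,::-1])
```

```text
12.15 s,lat,h [612.3 147.6 180.3] [-0.63821494 -0.42924929  0.23895356] 57.269829337658095
```

View pics/s8.png

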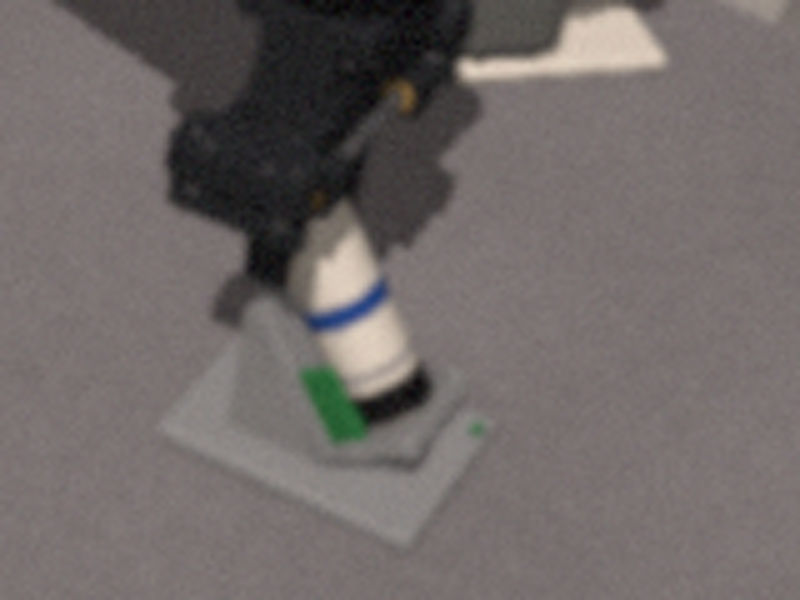

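View pics/w8.png

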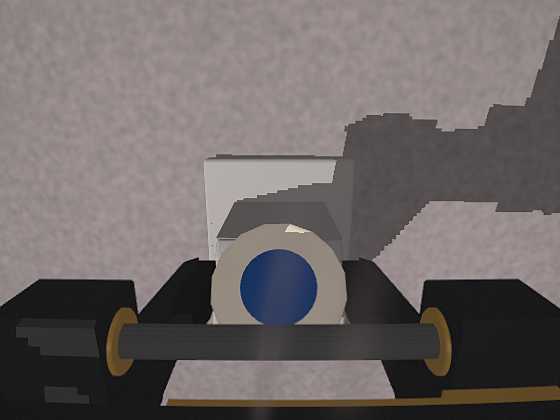

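The handle stays put with the fingers off it. I open fully and go straight up.

>>> send_rows --fingers '[1,1,1,1,1,1,1,1,1,1]' --pt "0 0 0" --pt "0 0 0" --pt "0 0 0" --pt "-0.01 0 0" --pt "-0.03 0 0" --pt "-0.06 0 0" --pt "-0.1 0 0" --pt "-0.14 0 0" --pt "-0.16 0 0" --pt "-0.16 0 0" --spin '[0,0,0,0,0,0,0,0,0,0]'

```text
clock: 13.5
tcp_pos: [585.3, 232.5, 342.3]
tool_rot: [0.707, -0.05, 0.703, 0.05]
force: [-0.1, 0.7, 0.4]
opening: 88.1
```

Run:
```python
from h import *
from scipy.optimize import least_squares
S,T=pose(); print(S["clock"],sl(T[:3,3]),S["force"],S["opening"])
pw,dw=eyes.snapshot("wrist");cv2.imwrite("pics/w9.png",pw[:,:,::-1]);Tw=T@eyes.get_calibration("wrist")["tool_from_camera"]
ps,ds=eyes.snapshot("scene");cv2.imwrite("pics/s9.png",ps[:,:,::-1])
a=np.radians(8.1);zt=np.array([-np.sin(np.radians(35))*np.cos(a),-np.sin(np.radians(35))*np.sin(a),np.cos(np.radians(35))])
seat=np.r_[636.2*E_+147.6*L_,102]
C=[]
for n,p,d,TT in (("scene",ps,ds,None),("wrist",pw,dw,Tw)):
    q=pix(d>0);P=cloud(n,q,d[q[:,1],q[:,0]],TT);r=P-seat;t=r@zt
    hsv=cv2.cvtColor(p,cv2.COLOR_RGB2HSV)[q[:,1],q[:,0]].astype(int)
    rad=np.linalg.norm(r-np.outer(t,zt),axis=1)
    blue=(abs(hsv[:,0]-112)<14)&(hsv[:,1]>130)&(rad<35)
    for nm,k in(("ring",blue&(t<40)),("button",blue&(t>60)&(t<95))):
        if k.sum()>5: print(n,nm,k.sum(),"t",t[k].mean().round(1),"mean",P[k].mean(0).round(1),"rel s,lat,h",(sl(P[k].mean(0))-sl(seat)))
    k=(t>-10)&(t<70)&(rad<30)&((blue)|(hsv[:,1]<70)&(hsv[:,2]>120)&((r@np.cross([L_[0],L_[1],0],zt))>-15))
    Q=P[k]
    def f(v):
        ax=zt+v[2]*np.r_[L_,0]+v[3]*np.cross(np.r_[L_,0],zt);ax/=np.linalg.norm(ax)
        c=seat+v[0]*np.r_[L_,0]+v[1]*np.cross(np.r_[L_,0],zt);e=Q-c;return np.linalg.norm(e-np.outer(e@ax,ax),axis=1)-22
    o=least_squares(f,np.zeros(4),loss="soft_l1");print(n,"cyl fit: lat,out mm",o.x[:2].round(1),"deg lat,out",np.degrees(o.x[2:]).round(1),len(Q),"res",np.median(abs(o.fun)).round(2))
```

```text
13.5 [612.2 147.7 342.3] [-0.09092195  0.70080276  0.37301354] 88.13782304042164
scene ring 23 t -7.3 mean [624.1 222.  102.1] rel s,lat,h [ 13.  -15.8   0.1]
scene cyl fit: lat,out mm [-0.4 -1. ] deg lat,out [ 0.4 -0.1] 519 res 0.82
wrist ring 87 t -8.1 mean [629.9 232.3 106.2] rel s,lat,h [20.1 -6.4  4.2]
wrist button 718 t 76.4 mean [565.9 229.3 164.7] rel s,lat,h [-43.7  -0.3  62.7]
wrist cyl fit: lat,out mm [-0.2 -0.3] deg lat,out [ 0.1 -0.4] 1110 res 0.15
```

View pics/s9.png

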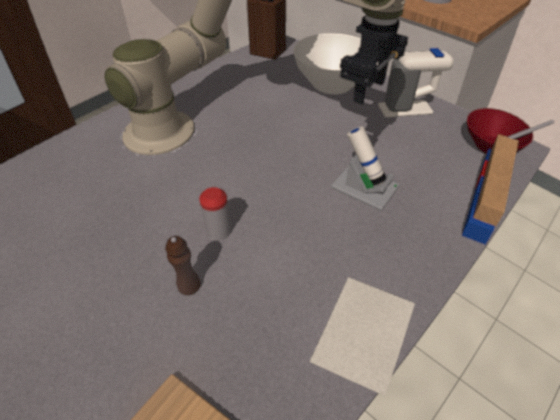

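View pics/w9.png

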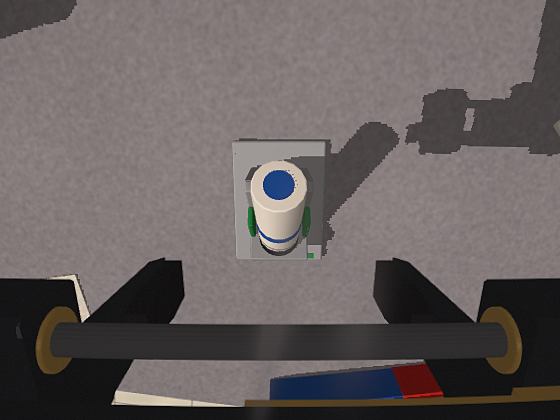

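The scene view shows the handle parked at (366,155), with the mill at (183,265) and the shaker at (215,213) in their starting places. In the wrist view it sits centred between the cheeks, button at (278,185), with the gripper clear.

```bash
python3 -c "
from rig import ctrl,monitor
s=monitor.sense();print(s['clock'],s['force']);print(ctrl.job_done())"
```

```text
13.6 [ 0.02061798  0.58694746 -0.01905753]
the job is handed in; nothing more can be done
None
```

The blender handle is parked on the cradle, dark end down and leaning back in the trough. I handed the job in at 13.6 s; it reports no verdict.

- **How I did it:** I gripped the handle 35 mm below its top, with the jaws square to the cradle. The tool cannot tilt, so I leaned the handle by bearing its lower edge on the trough face and letting it pivot in the pads. I then slid it down until the ledge took the load (about 11 N), opened the fingers and rose straight up.
- **Seating:** Cylinder fits in two camera views put its axis within about 1 mm of the trough line and within 0.5° of the trough's direction. The button sits 76 mm up the trough from the seat point, so the handle is seated on the ledge to about 1 mm.
- **Bystanders and gripper:** By eye, the mill and the shaker are in the same places in the scene picture as at the start. The gripper is clear, with about zero force on the tool.
- **Disagreements:** None of the checks failed. The two fits differed by less than 1 mm, within the calibration error.

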